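# Tally the night feeds

### The job

Clear up after the night's feeds: stand every used feeding bottle upright in the open wash-up caddy, and for each bottle give the tally counter one full stroke - swing its sprung lever to the stop and let it go home - so that the counter, now at zero, shows exactly how many bottles there were. Draw the log clipboard out from under the wooden box and rabbit in the organiser, without lifting or toppling those two, and leave it lying flat on the table, wholly clear of the organiser, ready to be written up. Leave the other things on the nightstand as they are.

Things in the scene. Friction and masses are not known exactly. Their poses are not given: they have to be found in the camera images.
- bottle1: squat clear plastic feeding bottle with a pale travel cap, standing upright on the table; body 62 mm in diameter up to 84 mm high, cap a cylinder 48 mm in diameter from 86 to 114 mm high (the top; grip it here, across the cap), 110 g. Origin: centre of the underside, z up along its axis. Three or all four bottles are there.
- bottle2: squat clear plastic feeding bottle with a pale travel cap, standing upright on the table; body 62 mm in diameter up to 84 mm high, cap a cylinder 48 mm in diameter from 86 to 114 mm high (the top; grip it here, across the cap), 110 g. Origin: centre of the underside, z up along its axis. Three or all four bottles are there.
- bottle3: squat clear plastic feeding bottle with a pale travel cap, standing upright on the table; body 62 mm in diameter up to 84 mm high, cap a cylinder 48 mm in diameter from 86 to 114 mm high (the top; grip it here, across the cap), 110 g. Origin: centre of the underside, z up along its axis. Three or all four bottles are there.
- bottle4: squat clear plastic feeding bottle with a pale travel cap, standing upright on the table; body 62 mm in diameter up to 84 mm high, cap a cylinder 48 mm in diameter from 86 to 114 mm high (the top; grip it here, across the cap), 110 g. Origin: centre of the underside, z up along its axis. Three or all four bottles are there.
- caddy: open white plastic wash-up caddy, a square box fixed to the table: outside 200 x 200 mm, walls 5 mm thick and 45 mm high, inner floor 5 mm above the table, no dividers; holds four bottles two by two. Origin: centre of the underside, x and y along its sides.
- tally: desk tally counter, fixed: round steel housing 94 mm in diameter, 62 mm high, on a base disc 116 mm in diameter, 8 mm thick; white dial on top with ten marks and a black pointer. Origin: centre of the underside, on the vertical axis of lever and pointer. Its lever leaves a slot at 32 to 40 mm height; at home it points 3.617 rad (207 degrees) counter-clockwise from the counter's x axis.
- lever_knob (a point): middle (56 mm above the table) of the lever's upright thumb knob, a black round post 16 mm in diameter (19 mm at its cap) standing from 40 to 78 mm above the table, 100 mm from the counter's vertical axis; it moves with the lever.
- tally_lever (a joint): angle of the sprung lever, rad: 0 at home, growing clockwise seen from above, 0.95 at its stop. Let go, it springs home. Takes 1.2 N at the knob to start, 4 N at the stop. A ratchet: the first 0.32 rad are free, the rest turns the pointer, which stays put as the lever goes home; a stroke cut short turns the pointer only part of the way to the next mark.
- tally_wheel (a joint): angle of the counter's pointer, rad: 0 at zero, where it starts, 0.628 more (one mark, clockwise) for each full stroke of the lever. It cannot be turned back.
- organiser: low wooden organiser, fixed, no floor: 135 mm deep (x), 170 mm wide (y), side and back walls 10 mm thick, 60 mm high; its front (-x side) has only a guard rail 10 mm thick, 16 to 36 mm above the table, under which slim things slide out. Origin: centre of its outline at table height; the rail's front face lies at x = -67.5 mm.
- clipboard: log clipboard lying flat on the table, far part in the organiser under the box, clip end out in front: board 180 mm long (x), 120 mm wide (y), 5 mm thick, 160 g. The steel clip is an upright block 44 mm wide (y), 12 mm thick (x), from 5 to 35 mm above the board's underside, its middle at x = -78 mm; grip it from above. Origin: centre of the underside. Drawn out, the rail holds back the box.
- wood_box: small wooden box with a sliding lid, 80 mm (x) by 110 mm (y), 50 mm high, 220 g, standing on the clipboard inside the organiser; it slides against the rail and settles by 5 mm onto the table as the board leaves. Origin: centre of the underside.
- rabbit: white ceramic rabbit figurine standing on the wooden box, 100 mm high, 54 mm across the base, 120 g. Origin: centre of the underside.
- sippy: stainless steel sippy cup with a grey lid and spout and two side handles, 68 mm in diameter (122 mm over the handles, along its y), 122 mm high; a bystander, not a feeding bottle. Origin: centre of the underside.
- stack_cup: orange plastic stacking cup, 72 mm in diameter at the rim, 58 mm high; a bystander. Origin: centre of the underside.
- pacifier_clip: white plastic pacifier clip, 78 x 24 x 18 mm, lying flat; a bystander. Origin: centre of the underside.
- rattle: wooden rattle lying flat, 106 mm long (x), 36 mm high and wide; a bystander. Origin: centre at table height.
- board_book: board book lying flat, 130 x 130 x 22 mm; a bystander. Origin: centre of the underside.
Mind the look-alikes: they are no part of the job. What is shaped like the bottle3 but blue or red is not meant.

How it is judged:
By the outcome, as a careful person would: the job done as asked, in the order asked, and still so for the second after the job is handed in, with the robot touching nothing.
Of bottle1, bottle2, bottle3, bottle4 only 3 to 4 are there at a start; the rules pass over those that are not, and their reading is None.
At some moment in a run one of bottle1, bottle2, bottle3, bottle4 may be knocked a few centimetres aside while the robot is not near it.
It also fails if it takes over 210 s, if anything falls off the work surface, if the arm or the gripper's body presses on something with over 40 N, if the wrist force passes 120 N, or if a joint passes its speed limit or range.

### The arm

A 7-joint arm with a two-finger parallel gripper is mounted at the origin on the work surface. World frame = base frame: x ahead of the robot, y to its left, z up, the work surface at z = 0. Lengths are in m, angles in rad, forces in N, time in s.
With the tool pointing down it reaches from about 0.425 to 0.875 m from the base axis. Payload 4.7 kg.
Tool frame: the origin (TCP) lies on the centre line of the jaws, within the pads' length; the fingertips stand 14 mm ahead of it and the grasp point (between the pads) lies 5 mm behind it (bot.tcp_to_tips is the z of the fingertips in the tool frame, in m); z points along the fingers, y is the line along which they close (so a half turn about z gives the same grasp; the last joint's range is limited). The gripper opens to 87 mm and grips with 3 to 60 N. Pads are 19 mm wide; open, the fingers measure 117 mm over their backs; the gripper's body (75 mm by 190 mm) begins 51 mm behind the grasp point.
Start: joints at [1.158, 0.321, -0.07, 1.45, 0.023, 1.371, -0.057], TCP at [0.269, -0.592, 0.237] pointing down, gripper open.
Joint ranges: [-2.86, 2.86], [-0.3, 2.09], [-1.38, 1.24], [0.06, 2.45], [-1.56, 4.7], [0.09, 2.05], [-2.69, 2.69]. Speed limits (rad/s): [2.57, 2.57, 3.14, 3.14, 3.14, 3.14, 3.14].

### API

Orientations are given as a unit quaternion [w, x, y, z].
In Python, from rig import bot, viewer, workorder gives the robot as it stands.
- The arm moves only by the tool arm_command, never from a script. Its arguments are lists of equal length, an entry for each row: "translation": the shift along the world's x, y, z scaled (see below), a list of three; "angular": the turn, a rotation vector about the world's x, y, z scaled (see below), a list of three; "gripper": the opening, from -1 (shut) to 1 (fully open). In form: {"translation": [[x, y, z], ...], "angular": [[wx, wy, wz], ...], "gripper": [gripper, ...]}. A call has 1 to 20 rows; each row is the pose to reach, as a shift and turn from the pose commanded when the call began; what a row does not reach only later rows make up. The controller multiplies each number of a shift by 100 mm and each number of a turn by 90 degrees. A row lasts 1/8 s, in which the tool goes at most 62.5 mm and 10.7 degrees, less where a joint would pass 70% of its speed; a pose out of reach is approached as far as the arm can. A call with a number of a shift or a turn outside -1 to 1 is refused whole. A call with a gripper value outside its range is refused whole. The fingers move at their own pace and stop on an object; the grip force is fixed at half the most. Time passes only in rows, so rows that repeat a pose let the fingers close. It gives the time, the measured TCP pose, the force, the opening and the grip force at its end, in the units of the state.
- bot.read_state(): the state, without advancing time (a new reading comes with each control period).
- viewer.camera(name): name is "scene" or "top"; returns a dict with "pixels" (384x512x3 uint8, blue, green, red), "fx", "fy", "cx", "cy" (pixels), "k1" (the pictures are not rectified: a ray, as slopes to the right and down, at radius r is drawn at 1 + k1 r^2 times it, then the intrinsics apply), "rvec" (rotation vector, rad) and "tvec" (3), from world to camera coordinates, as OpenCV has them. Camera axes: x right, y down, z forward; pixel columns grow to the right and rows downward; lengths in m; the calibration is good to about 2 mm. A picture is of the moment at which its call begins. There is no depth.
- workorder.close_job(): hands the job in; it is judged then, once.
The state is a dict: "time_s": time; "joint_pos": joint angles; "joint_vel": joint speeds; "tau": joint torques, N m; "ee_pos": TCP position; "tcp_rot": TCP orientation; "force": force on the tool from outside, world axes, zero at the start; "ft_torque": the same for the moment, N m; "grip_width": finger opening in m; "gripper_force": force on a finger pad.
Only numpy, scipy, OpenCV 4.12 (cv2) and the standard library are available. Lean on these libraries where they do the work, as an engineer would, in place of code of your own. Each camera call takes 0.05 s, during which the arm holds its last target. There are 200 camera calls.

## Working session

There is one attempt and no reset: what is moved stays moved. The work goes in short steps, Python scripts to look and compute and a tool call to move; the robot and the scene stay as the last step left them, time stands still between calls to the robot, and variables do not carry over. Pictures are saved under pics/ and viewed, at most 14 in all, crops included, and the job is handed in when it is done.

Besides the shell and the picture viewer there is one more tool, called after "Call:" as a command line: name --argument value ..., lists and objects as JSON in quotes. arm_command: Moves the arm, as the interface text tells. Its arguments: {"type":"object","properties":{"translation":{"type":"array"},"angular":{"type":"array"},"gripper":{"type":"array"}},"required":["translation","angular","gripper"]}

```bash
mkdir -p pics
cat > h.py <<'E'
import numpy as np, cv2
from rig import bot, viewer, workorder
def snap(n,name=None):
    c=viewer.camera(n)
    if name: cv2.imwrite(f'pics/{name}.png',c['pixels'])
    return c
def ray(c,u,v):
    x=np.array([(u-c['cx'])/c['fx'],(v-c['cy'])/c['fy']]); y=x.copy()
    for _ in range(30): y=x/(1+c['k1']*(y@y))
    R=cv2.Rodrigues(np.array(c['rvec'],float))[0]; t=np.array(c['tvec'],float).ravel()
    return -R.T@t, R.T@np.array([y[0],y[1],1])
def px2w(c,u,v,z):
    o,d=ray(c,u,v); return o+d*(z-o[2])/d[2]
def w2px(c,p):
    R=cv2.Rodrigues(np.array(c['rvec'],float))[0]; q=R@np.array(p)+np.array(c['tvec'],float).ravel()
    s=q[:2]/q[2]; s=s*(1+c['k1']*(s@s)); return np.array([s[0]*c['fx']+c['cx'],s[1]*c['fy']+c['cy']])
E
python3 - <<'E'
from h import *
for n in('top','scene'):
    c=snap(n); print({k:c[k] for k in c if k!='pixels'}, ray(c,256,192))
    cv2.imwrite(f'pics/{n}0.png',cv2.resize(c['pixels'],(800,600),interpolation=cv2.INTER_CUBIC))
s=bot.read_state();print(s['ee_pos'],s['tcp_rot'],s['grip_width'],s['time_s'])
E
```

```text
{'fx': 362.6434372375136, 'fy': 362.6434372375136, 'cx': 257.64112941939965, 'cy': 191.12791040635707, 'k1': -0.04965461496039954, 'rvec': array([ 2.13658432, -2.10557932,  0.21183578]), 'tvec': array([-0.08291538,  0.54251933,  0.94738215])} (array([ 0.350108  , -0.07196283,  1.03488205]), array([ 0.19102943,  0.00147703, -0.98159658]))
{'fx': 371.42154809985954, 'fy': 371.42154809985954, 'cx': 253.45498138884977, 'cy': 188.11029805778628, 'k1': -0.08474963932096058, 'rvec': array([ 1.58162596,  1.79897722, -0.87793054]), 'tvec': array([ 0.14079382, -0.27120566,  1.48663392])} (array([1.3471979 , 0.02928744, 0.69832363]), array([-0.77761199, -0.09149131, -0.62217808]))
[ 0.26882781 -0.59129039  0.23556481] [-8.24793025e-04  9.77313131e-01  2.11797798e-01 -2.38665173e-04] 0.0868824605171516 0.1
```

View pics/top0.png

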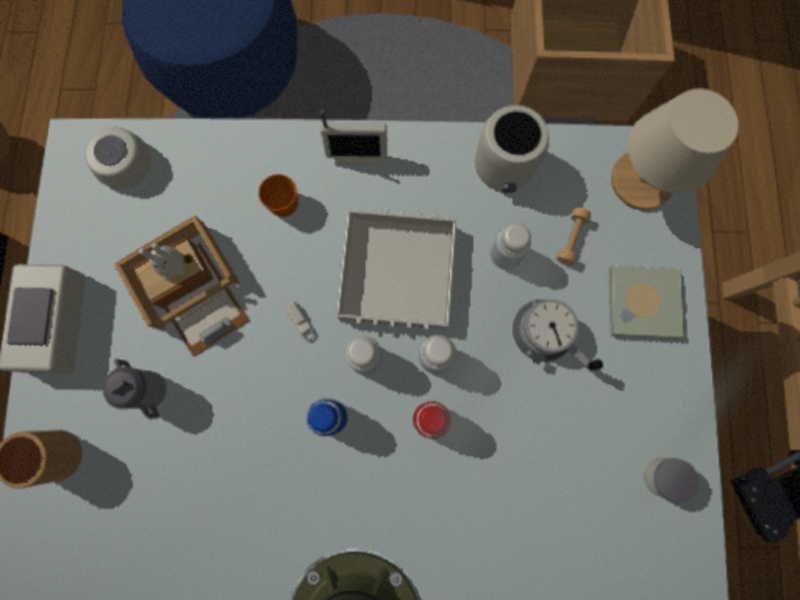

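View pics/scene0.png

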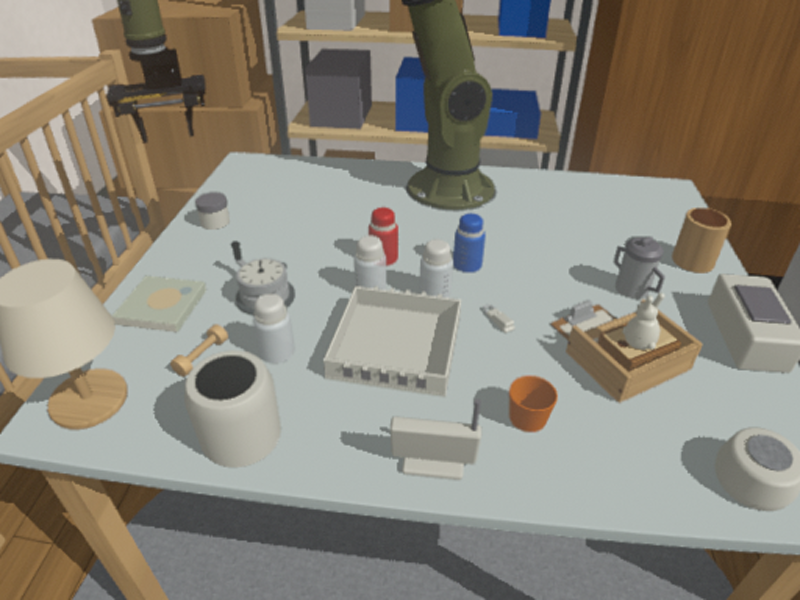

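Candidates, at 800x600 top-view pixels:
- White capped bottles at (362,353), (438,352) and (515,240).
- Look-alikes: blue (327,417), red (431,420), grey-lidded jar (672,480) and sippy (125,387).

I choose the three white ones and will check them in a close crop.

Run:
```python
from h import *
c=snap('top','t1')
p=c['pixels']
def crop(u,v,w,h,s,n):
    cv2.imwrite(f'pics/{n}.png',cv2.resize(p[v:v+h,u:u+w],(w*s,h*s),interpolation=cv2.INTER_CUBIC))
crop(205,130,190,145,4,'c1'); crop(65,130,110,105,5,'c2')
```

```text
(no output)
```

View pics/c1.png

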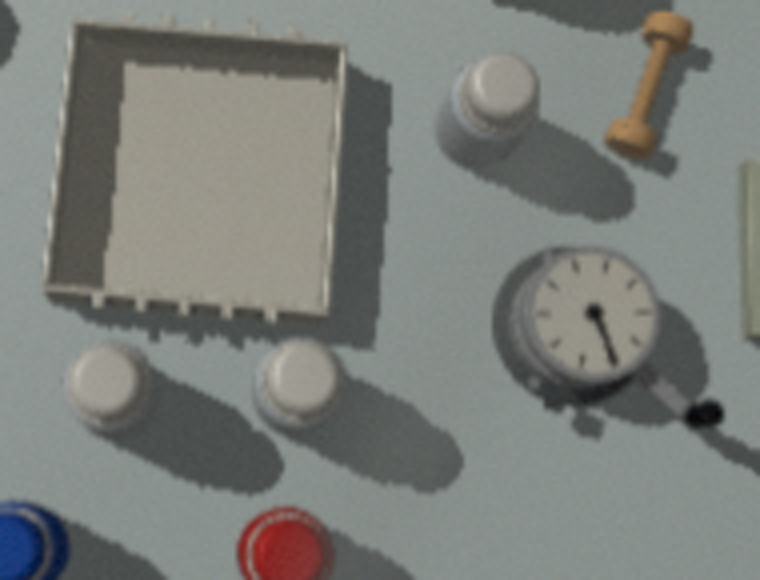

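View pics/c2.png

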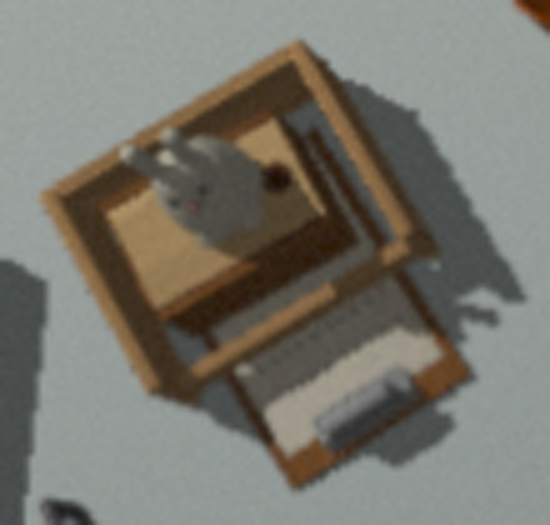

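The crops confirm white caps at c1 pixels (104,378), (303,371) and (505,86). They also give the dial centre (594,313), the knob (707,413), the caddy corners, and the clip at c2 (365,405).

```bash
cat > m.py <<'E'
from h import *
c=snap('top')
f=lambda U,V,s,u,v:((U+.5)/s-.5+u,(V+.5)/s-.5+v)
A=lambda U,V,z:px2w(c,*f(U,V,4,205,130),z)[:2]
B=lambda U,V,z:px2w(c,*f(U,V,5,65,130),z)[:2]
E
python3 - <<'E'
from m import *
np.set_printoptions(precision=4,suppress=True)
for n,q in dict(b1=(104,378),b2=(303,371),b3=(505,86)).items(): print(n,A(*q,.114))
P=np.array([A(*q,.045) for q in[(73,25),(346,45),(328,316),(44,292)]]);print('caddy',P,P.mean(0),np.linalg.norm(P-np.roll(P,1,0),axis=1))
t=A(594,313,.063);k=A(707,413,.078);print('tally',t,k,np.linalg.norm(k-t),np.degrees(np.arctan2(*(k-t)[::-1])))
P=np.array([B(*q,.06) for q in[(300,42),(43,195),(155,390),(412,245)]]);print('org',P,P.mean(0),np.linalg.norm(P-np.roll(P,1,0),axis=1))
print('clip', B(472,375,.005),B(297,487,.005),B(365,403,.035))
c=snap('scene')
g=lambda U,V:((U+.5)/1.5625-.5,(V+.5)/1.5625-.5)
for n,q in dict(b1=(438,248),b2=(370,245),b3=(270,305)).items(): print('sc',n,px2w(c,*g(*q),.114)[:2])
print(px2w(c,*g(237,244),.078)[:2],px2w(c,*g(261,269),.063)[:2])
s=bot.read_state();print(s['time_s'])
E
```

```text
b1 [ 0.4451 -0.0073]
b2 [ 0.4514 -0.1338]
b3 [ 0.6429 -0.2678]
caddy [[ 0.7055  0.0271]
 [ 0.6935 -0.1689]
 [ 0.4973 -0.1556]
 [ 0.5111  0.0407]] [ 0.6019 -0.0642] [0.1948 0.1963 0.1967 0.1968]
tally [ 0.4993 -0.3354] [ 0.4309 -0.4046] 0.09725277546842527 -134.62081814672652
org [[0.6903 0.3048]
 [0.5988 0.443 ]
 [0.4897 0.3677]
 [0.573  0.2316]] [0.5879 0.3368] [0.1382 0.1657 0.1326 0.1596]
clip [0.5093 0.2084] [0.4431 0.3047] [0.4879 0.2593]
sc b1 [ 0.4554 -0.0069]
sc b2 [ 0.4617 -0.1319]
sc b3 [ 0.6562 -0.2627]
[ 0.4366 -0.403 ] [ 0.4928 -0.3377]
0.25
```

Call:
arm_command --translation '[[0.935,0.81,-0.15],[0.935,0.81,-0.15],[0.935,0.81,-0.15]]' --angular '[[0,0,0],[0,0,0],[0,0,0]]' --gripper '[1,1,1]'

```text
time_s: 0.62
ee_pos: [0.3688, -0.505, 0.221]
tcp_rot: [-0.001, 0.976, 0.217, 0.002]
force: [-0.2, 0.1, -0.3]
grip_width: 0.0869
gripper_force: 0.0
```

Call:
arm_command --translation '[[0.935,0.81,-0.15],[0.935,0.81,-0.15],[0.935,0.81,-0.15]]' --angular '[[0,0,0],[0,0,0],[0,0,0]]' --gripper '[1,1,1]'

```text
time_s: 1.0
ee_pos: [0.4609, -0.424, 0.2059]
tcp_rot: [-0.002, 0.976, 0.217, 0.001]
force: [-0.1, 0.2, -0.1]
grip_width: 0.087
gripper_force: 0.0
```

Call:
arm_command --translation '[[0.935,0.81,-0.15],[0.935,0.81,-0.15],[0.935,0.81,-0.15]]' --angular '[[0,0,0],[0,0,0],[0,0,0]]' --gripper '[1,1,1]'

```text
time_s: 1.38
ee_pos: [0.5532, -0.3433, 0.1908]
tcp_rot: [-0.002, 0.976, 0.216, 0.001]
force: [-0.0, -0.0, 0.4]
grip_width: 0.087
gripper_force: 0.0
```

Call:
arm_command --translation '[[0.935,0.81,-0.15],[0.935,0.81,-0.15],[0.935,0.81,-0.15],[0.935,0.81,-0.15],[0.935,0.81,-0.15]]' --angular '[[0,0,0],[0,0,0],[0,0,0],[0,0,0],[0,0,0]]' --gripper '[1,1,1,1,1]'

```text
time_s: 2.0
ee_pos: [0.6415, -0.2711, 0.1768]
tcp_rot: [0.001, 0.978, 0.21, -0.001]
force: [0.7, 0.0, 0.2]
grip_width: 0.0867
gripper_force: 0.0
```

Run:
```python
from h import *
c=snap('scene','s2');p=c['pixels']
cv2.imwrite('pics/s2c.png',cv2.resize(p[120:290,120:320],(800,680))[:600])
s=bot.read_state();print(s['ee_pos'],s['tcp_rot'],s['joint_pos'],s['force'],s['time_s'])
```

```text
[ 0.64167112 -0.27071951  0.17697843] [ 8.00528723e-04  9.77714790e-01  2.09935828e-01 -3.09916696e-04] [ 0.56908615  0.46499886 -0.29006216  1.39039395  0.13507094  1.30515086
 -0.87503651] [ 0.64987417  1.04807653 -0.02662387] 2.05
```

View pics/s2c.png

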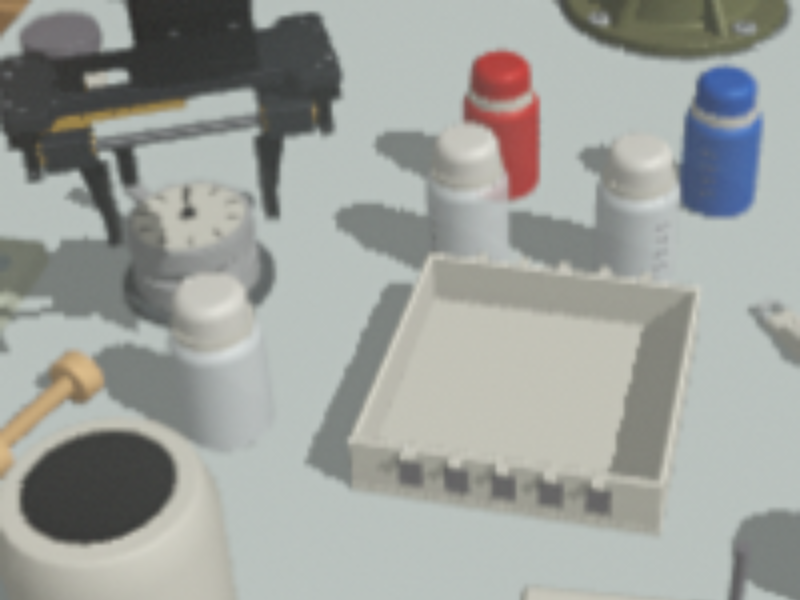

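The scene shows the three caps at crop pixels (208,291), (467,142) and (642,152). The fingers straddle a point behind bottle 3, around (190,228).

Run:
```python
from h import *
c=snap('scene')
g=lambda U,V:((U+.5)/4-.5+120,(V+.5)/4-.5+120)
for n,q in dict(b3=(208,290),b2=(467,141),b1=(642,151)).items(): print(n,px2w(c,*g(*q),.114)[:2])
print('tips',px2w(c,*g(190,228),.163)[:2])
for p in[(.6429,-.2678,.114),(.6417,-.2707,.163)]:
    print((w2px(c,p)-120+.5)*4-.5)
ct=snap('top'); print(bot.read_state()['time_s'])
```

```text
b3 [ 0.64519016 -0.26872125]
b2 [ 0.45264261 -0.13407543]
b1 [ 0.44931323 -0.0073851 ]
tips [ 0.64626147 -0.27313109]
[210.46850437 287.89232514]
[196.06841082 223.96686628]
2.15
```

Call:
arm_command --translation '[[0.02,0.02,-0.4],[0.02,0.02,-0.73],[0.02,0.02,-0.73],[0.02,0.02,-0.73],[0.02,0.02,-0.73],[0.02,0.02,-0.73],[0.02,0.02,-0.73],[0.02,0.02,-0.73],[0.02,0.02,-0.73]]' --angular '[[0,0,0],[0,0,0],[0,0,0],[0,0,0],[0,0,0],[0,0,0],[0,0,0],[0,0,0],[0,0,0]]' --gripper '[1,1,1,1,-1,-1,-1,-1,-1]'

```text
time_s: 3.28
ee_pos: [0.6451, -0.2659, 0.1036]
tcp_rot: [0.0, 0.977, 0.212, 0.0]
force: [-0.1, -0.7, 0.0]
grip_width: 0.0472
gripper_force: 29.9
```

Call:
arm_command --translation '[[0,0,0.3],[0,0,0.7],[0,0,1],[0,0,1]]' --angular '[[0,0,0],[0,0,0],[0,0,0],[0,0,0]]' --gripper '[-1,-1,-1,-1]'

```text
time_s: 3.78
ee_pos: [0.6466, -0.2661, 0.2065]
tcp_rot: [0.001, 0.977, 0.212, 0.002]
force: [0.1, 0.3, -1.5]
grip_width: 0.0473
gripper_force: 29.9
```

Call:
arm_command --translation '[[0,0.3,0.3],[0,0.7,0.3],[0,1,0.3],[0,1,0.3]]' --angular '[[0,0,0],[0,0,0],[0,0,0],[0,0,0]]' --gripper '[-1,-1,-1,-1]'

```text
time_s: 4.28
ee_pos: [0.6447, -0.1612, 0.2318]
tcp_rot: [-0.002, 0.977, 0.215, -0.001]
force: [-0.2, -0.9, -1.3]
grip_width: 0.0475
gripper_force: 29.9
```

Call:
arm_command --translation '[[0.01,0.3,0],[0.01,0.54,0],[0.01,0.54,0],[0.01,0.54,0],[0.01,0.54,0]]' --angular '[[0,0,0],[0,0,0],[0,0,0],[0,0,0],[0,0,0]]' --gripper '[-1,-1,-1,-1,-1]'

```text
time_s: 4.9
ee_pos: [0.6459, -0.1136, 0.2334]
tcp_rot: [0.0, 0.978, 0.211, -0.0]
force: [-0.3, 0.9, -1.6]
grip_width: 0.0476
gripper_force: 29.9
```

Call:
arm_command --translation '[[0,0,-0.4],[0,0,-0.8],[0,0,-0.99],[0,0,-0.99]]' --angular '[[0,0,0],[0,0,0],[0,0,0],[0,0,0]]' --gripper '[-1,-1,-1,-1]'

```text
time_s: 5.4
ee_pos: [0.6452, -0.1123, 0.1333]
tcp_rot: [-0.0, 0.977, 0.211, -0.001]
force: [-0.1, 0.5, -1.0]
grip_width: 0.0473
gripper_force: 29.9
```

Call:
arm_command --translation '[[0,0,-0.12],[0,0,-0.23],[0,0,-0.24],[0,0,-0.24],[0,0,-0.24],[0,0,-0.24],[0,0,-0.24]]' --angular '[[0,0,0],[0,0,0],[0,0,0],[0,0,0],[0,0,0],[0,0,0],[0,0,0]]' --gripper '[-1,-1,-1,-1,0.7,0.7,0.7]'

```text
time_s: 6.28
ee_pos: [0.6463, -0.1117, 0.1111]
tcp_rot: [0.0, 0.977, 0.212, 0.0]
force: [0.1, 0.2, 0.4]
grip_width: 0.0689
gripper_force: 0.0
```

Call:
arm_command --translation '[[0,0,0.4],[0,0,0.9],[0,0,1],[0,0,1]]' --angular '[[0,0,0],[0,0,0],[0,0,0],[0,0,0]]' --gripper '[0.7,0.7,0.7,0.7]'

```text
time_s: 6.78
ee_pos: [0.6464, -0.1117, 0.2113]
tcp_rot: [0.0, 0.977, 0.212, 0.001]
force: [-0.1, -0.1, -0.9]
grip_width: 0.0738
gripper_force: 0.0
```

Call:
arm_command --translation '[[-0.35,-0.48,0],[-0.72,-0.97,0],[-0.72,-0.97,0]]' --angular '[[0,0,0.1],[0,0,0.2],[0,0,0.23]]' --gripper '[1,1,1]'

```text
time_s: 7.15
ee_pos: [0.5692, -0.2157, 0.208]
tcp_rot: [-0.0, 0.925, 0.38, -0.003]
force: [0.5, 0.7, 0.4]
grip_width: 0.0859
gripper_force: 0.0
```

Call:
arm_command --translation '[[-0.35,-0.48,0],[-0.72,-0.97,0],[-0.72,-0.97,0]]' --angular '[[0,0,0],[0,0,0],[0,0,0]]' --gripper '[1,1,1]'

```text
time_s: 7.52
ee_pos: [0.4966, -0.3117, 0.2081]
tcp_rot: [-0.001, 0.925, 0.379, -0.003]
force: [0.6, -0.2, -0.0]
grip_width: 0.0868
gripper_force: 0.0
```

Call:
arm_command --translation '[[-0.35,-0.48,0],[-0.72,-0.98,0],[-0.72,-0.98,0],[-0.72,-0.98,0],[-0.72,-0.98,0]]' --angular '[[0,0,0],[0,0,0],[0,0,0],[0,0,0],[0,0,0]]' --gripper '[1,1,1,1,1]'

```text
time_s: 8.15
ee_pos: [0.4314, -0.4016, 0.2098]
tcp_rot: [-0.001, 0.923, 0.386, 0.0]
force: [0.5, 0.5, 0.2]
grip_width: 0.0867
gripper_force: 0.0
```

Run:
```python
from h import *
c=snap('scene','s3');p=c['pixels']
cv2.imwrite('pics/s3c.png',cv2.resize(p[100:250,110:310],(800,600)))
s=bot.read_state();print(s['ee_pos'],s['tcp_rot'],s['joint_pos'],s['force'],s['time_s'])
```

```text
[ 0.43141028 -0.40180163  0.21008443] [-4.88207604e-04  9.22716281e-01  3.85479444e-01  1.57003893e-04] [ 0.90327387  0.21765055 -0.22885088  1.63731614  0.05018942  1.29317257
 -0.11350029] [ 0.25996616  0.35620781 -0.36820032] 8.2
```

View pics/s3c.png

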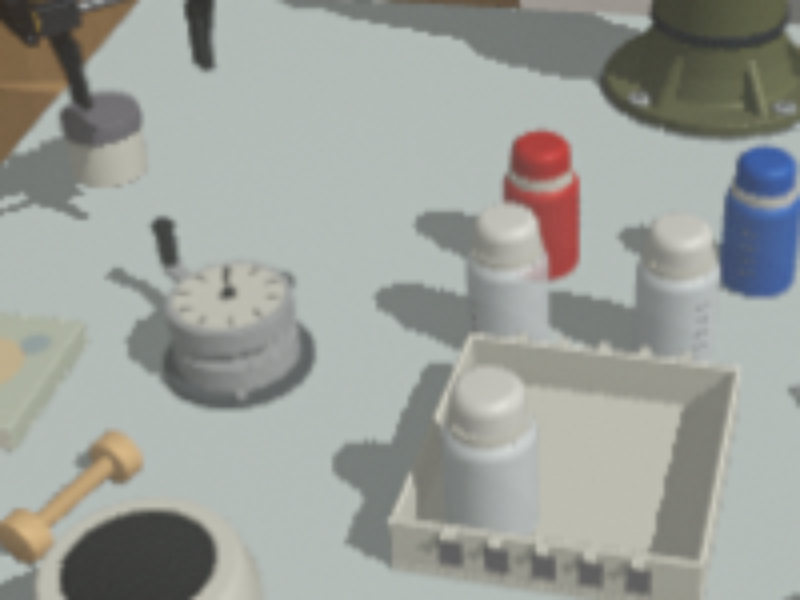

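Bottle 3 stands in the caddy at (490,450). The knob cap is at crop pixel (163,222) and the dial centre at (228,293).

Run:
```python
from h import *
c=snap('scene')
g=lambda U,V:((U+.5)/4-.5+110,(V+.5)/4-.5+100)
k=px2w(c,*g(163,223),.078)[:2];t=px2w(c,*g(228,293),.063)[:2];print(k,t,k-t)
# plan arcs for straddled stroke
t=np.array([.4985,-.336]);a0=np.radians(-135)
for d in np.arange(0,1.15,.1): print(round(d,2),(100*(.1*np.array([np.cos(a0-d)-np.cos(a0),np.sin(a0-d)-np.sin(a0)]))).round(1),round(-np.degrees(d)/90,3))
```

```text
[ 0.43376434 -0.40768278] [ 0.49732059 -0.33694026] [-0.06355625 -0.07074252]
0.0 [0. 0.] -0.0
0.1 [-0.7  0.7] -0.064
0.2 [-1.3  1.5] -0.127
0.3 [-1.8  2.4] -0.191
0.4 [-2.2  3.3] -0.255
0.5 [-2.5  4.3] -0.318
0.6 [-2.8  5.2] -0.382
0.7 [-2.9  6.2] -0.446
0.8 [-2.9  7.2] -0.509
0.9 [-2.9  8.2] -0.573
1.0 [-2.7  9.2] -0.637
1.1 [-2.4 10.2] -0.7
```

Call:
arm_command --translation '[[0,-0.04,-0.4],[0,-0.04,-0.8],[0,-0.04,-0.98],[0,-0.04,-0.98]]' --angular '[[0,0,0],[0,0,0],[0,0,0],[0,0,0]]' --gripper '[1,1,1,1]'

```text
time_s: 8.75
ee_pos: [0.43, -0.4067, 0.1116]
tcp_rot: [-0.001, 0.923, 0.384, -0.0]
force: [0.5, 0.1, -0.8]
grip_width: 0.0872
gripper_force: 0.0
```

Call:
arm_command --translation '[[0,0,-0.3],[0,0,-0.5],[0,0,-0.5],[0,0,-0.5],[0,0,-0.5],[0,0,-0.5],[0,0,-0.5],[0,0,-0.5]]' --angular '[[0,0,0],[0,0,0],[0,0,0],[0,0,0],[0,0,0],[0,0,0],[0,0,0],[0,0,0]]' --gripper '[1,1,1,-0.3,-0.3,-0.3,-0.3,-0.3]'

```text
time_s: 9.75
ee_pos: [0.43, -0.4078, 0.0627]
tcp_rot: [0.0, 0.923, 0.384, 0.0]
force: [-0.1, -0.2, 0.5]
grip_width: 0.045
gripper_force: 0.0
```

Run:
```python
from h import *
c=snap('scene');p=c['pixels']
cv2.imwrite('pics/s4c.png',cv2.resize(p[110:230,110:230],(600,600)))
s=bot.read_state();print(s['ee_pos'],s['force'],s['grip_width'])
```

```text
[ 0.43005996 -0.40770988  0.06262919] [-0.07415539 -1.12003375 -0.70119855] 0.0408799945348915
```

View pics/s4c.png

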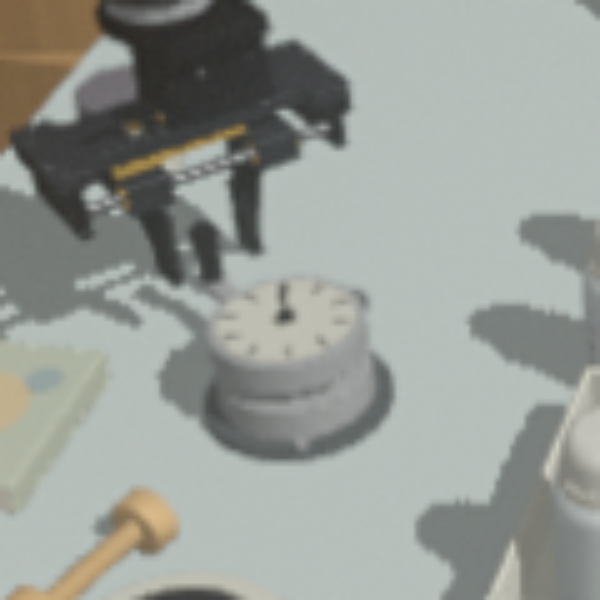

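The fingers straddle the knob at (203,245), so I make the first stroke.

Call:
arm_command --translation '[[0,0,0],[-0.07,0.07,0],[-0.13,0.15,0],[-0.18,0.24,0],[-0.22,0.33,0],[-0.25,0.43,0],[-0.28,0.52,0],[-0.29,0.62,0],[-0.29,0.72,0],[-0.29,0.82,0],[-0.27,0.92,0],[-0.27,0.92,0],[-0.27,0.92,0]]' --angular '[[0,0,0],[0,0,-0.064],[0,0,-0.127],[0,0,-0.191],[0,0,-0.255],[0,0,-0.318],[0,0,-0.382],[0,0,-0.446],[0,0,-0.509],[0,0,-0.573],[0,0,-0.637],[0,0,-0.637],[0,0,-0.637]]' --gripper '[-0.3,-0.3,-0.3,-0.3,-0.3,-0.3,-0.3,-0.3,-0.3,-0.3,-0.3,-0.3,-0.3]'

```text
time_s: 11.42
ee_pos: [0.4012, -0.3175, 0.0626]
tcp_rot: [0.001, 0.994, -0.106, -0.001]
force: [-3.4, -5.1, 0.2]
grip_width: 0.0305
gripper_force: 2.3
```

Call:
arm_command --translation '[[0.01,0.04,0],[0.01,0.04,0],[0.01,0.04,0]]' --angular '[[0,0,-0.025],[0,0,-0.025],[0,0,-0.025]]' --gripper '[-0.3,-0.3,-0.3]'

```text
time_s: 11.8
ee_pos: [0.4019, -0.3141, 0.0626]
tcp_rot: [0.001, 0.992, -0.126, -0.001]
force: [-5.1, -4.9, 0.2]
grip_width: 0.0304
gripper_force: 2.8
```

Run:
```python
from h import *
c=snap('top');p=c['pixels']
q=snap('scene')['pixels'][110:230,110:230]
cv2.imwrite('pics/s5c.png',np.hstack([cv2.resize(p[180:250,310:410],(400,280)),cv2.resize(q,(400,400))[:280]]))
s=bot.read_state();print(s['ee_pos'],s['force'],s['grip_width'])
```

```text
[ 0.40194418 -0.31404009  0.06253349] [-4.50612093 -5.10936223  0.76302428] 0.030268978431041146
```

View pics/s5c.png

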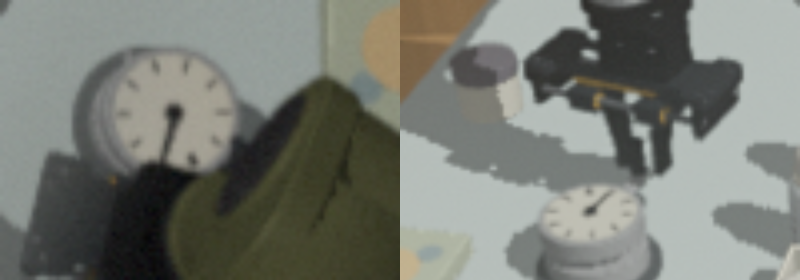

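Call:
arm_command --translation '[[0.01,0.04,0],[0.01,0.04,0],[0.01,0.04,0]]' --angular '[[0,0,-0.025],[0,0,-0.025],[0,0,-0.025]]' --gripper '[-0.3,-0.3,-0.3]'

```text
time_s: 12.28
ee_pos: [0.4026, -0.3133, 0.0626]
tcp_rot: [0.004, 0.989, -0.146, -0.0]
force: [-3.9, -11.9, -3.9]
grip_width: 0.0306
gripper_force: 6.3
```

Run:
```python
from h import *
s=bot.read_state();print(s['ee_pos'],s['force'])
c=snap('top');p=c['pixels']
cv2.imwrite('pics/s6c.png',cv2.resize(p[180:230,320:380],(720,600),interpolation=cv2.INTER_CUBIC))
```

```text
[ 0.40257595 -0.31330001  0.06259333] [ -3.89093485 -11.90667963  -3.94187513]
```

View pics/s6c.png

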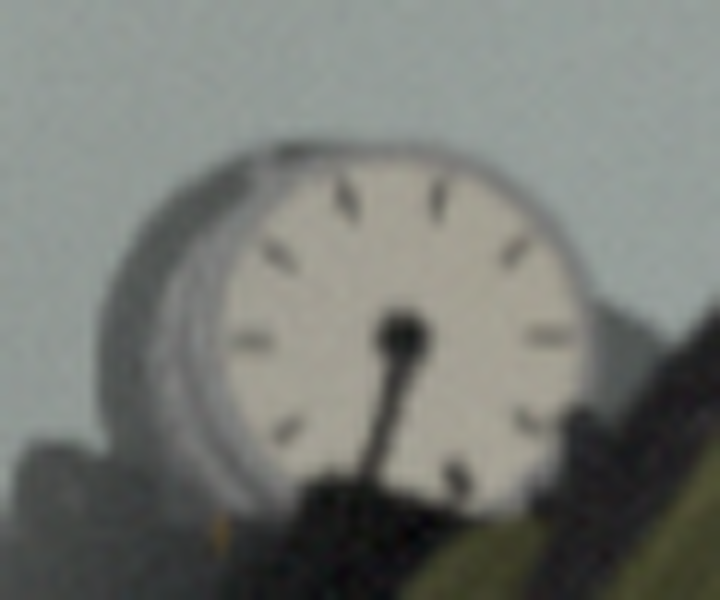

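Stop reached: 12 N, with the TCP stalled and the pointer exactly one mark on, now pointing at (375,470). I'll follow the lever home and then go to bottle 2.

Call:
arm_command --translation '[[-0.02,-0.08,0],[-0.04,-0.18,0],[-0.04,-0.28,0],[-0.04,-0.38,0],[-0.03,-0.48,0],[0,-0.57,0],[0.03,-0.67,0],[0.07,-0.76,0],[0.12,-0.85,0],[0.18,-0.93,0],[0.25,-1.0,0],[0.25,-1.0,0],[0.25,-1.0,0]]' --angular '[[0,0,0.05],[0,0,0.114],[0,0,0.178],[0,0,0.241],[0,0,0.305],[0,0,0.369],[0,0,0.432],[0,0,0.496],[0,0,0.56],[0,0,0.623],[0,0,0.687],[0,0,0.687],[0,0,0.687]]' --gripper '[-0.3,-0.3,-0.3,-0.3,-0.3,-0.3,-0.3,-0.3,-0.3,-0.3,0.3,0.6,1]'

```text
time_s: 13.95
ee_pos: [0.4298, -0.4073, 0.0624]
tcp_rot: [-0.0, 0.924, 0.383, -0.0]
force: [-0.4, 0.2, -0.5]
grip_width: 0.0529
gripper_force: 0.0
```

Call:
arm_command --translation '[[0,0,0.1],[0,0,0.5],[0,0,1],[0,0,1]]' --angular '[[0,0,0],[0,0,0],[0,0,0],[0,0,0]]' --gripper '[1,1,1,1]'

```text
time_s: 14.45
ee_pos: [0.4325, -0.4096, 0.1684]
tcp_rot: [0.005, 0.923, 0.384, 0.002]
force: [-0.0, -0.5, -0.4]
grip_width: 0.0855
gripper_force: 0.0
```

Call:
arm_command --translation '[[0,0.2,0.3],[0.07,0.5,0.4],[0.07,0.9,0.4]]' --angular '[[0,0,0],[0,0,0],[0,0,0]]' --gripper '[1,1,1]'

```text
time_s: 14.82
ee_pos: [0.4374, -0.3173, 0.2034]
tcp_rot: [0.001, 0.924, 0.383, 0.0]
force: [0.7, 0.6, 0.0]
grip_width: 0.087
gripper_force: 0.0
```

Call:
arm_command --translation '[[0.07,0.5,0],[0.07,0.9,0],[0.07,0.9,0],[0.07,0.9,0]]' --angular '[[0,0,0],[0,0,0],[0,0,0],[0,0,0]]' --gripper '[1,1,1,1]'

```text
time_s: 15.32
ee_pos: [0.4436, -0.2283, 0.2025]
tcp_rot: [0.0, 0.923, 0.384, -0.0]
force: [-0.9, -0.3, -0.1]
grip_width: 0.0869
gripper_force: 0.0
```

```bash
cat > chk.py <<'E'
from h import *
c=snap('scene');ref=cv2.imread('pics/s3.png')
def chk(n,b):
    o=w2px(c,(*b,.11)); x,y=np.round(o).astype(int); T=ref[y-8:y+14,x-12:x+12]
    W=c['pixels'][y-50:y+56,x-54:x+54]; r=cv2.matchTemplate(W,T,cv2.TM_CCOEFF_NORMED)
    for _ in range(2):
        _,m,_,l=cv2.minMaxLoc(r); print(n,round(m,3),'shift px',l[0]-42,l[1]-42, 'pos',px2w(c,o[0]+l[0]-42,o[1]+l[1]-42,.11)[:2].round(4))
        r[max(0,l[1]-6):l[1]+7,max(0,l[0]-6):l[0]+7]=-1
chk('b1',(.4475,-.0075));chk('b2',(.452,-.134));chk('b3',(.646,-.112))
s=bot.read_state();print(s['ee_pos'],s['time_s'])
E
python3 chk.py
```

```text
b1 1.0 shift px 0 0 pos [ 0.4475 -0.0075]
b1 0.589 shift px 1 -11 pos [ 0.3869 -0.0087]
b2 1.0 shift px 0 0 pos [ 0.452 -0.134]
b2 0.568 shift px 3 7 pos [ 0.4868 -0.1197]
b3 0.999 shift px 0 0 pos [ 0.646 -0.112]
b3 0.679 shift px 3 12 pos [ 0.6896 -0.0972]
[ 0.44356923 -0.22881989  0.20244392] 15.375
```

Call:
arm_command --translation '[[0.08,0.5,0],[0.08,0.95,0],[0.08,0.95,-0.3],[0.08,0.95,-0.7],[0.08,0.95,-0.99],[0.08,0.95,-0.99],[0.08,0.95,-0.99],[0.08,0.95,-0.99],[0.08,0.95,-0.99],[0.08,0.95,-0.99],[0.08,0.95,-0.99],[0.08,0.95,-0.99]]' --angular '[[0,0,0],[0,0,0],[0,0,0],[0,0,0],[0,0,0],[0,0,0],[0,0,0],[0,0,0],[0,0,0],[0,0,0],[0,0,0],[0,0,0]]' --gripper '[1,1,1,1,1,1,1,-1,-1,-1,-1,-1]'

```text
time_s: 16.88
ee_pos: [0.452, -0.1327, 0.1036]
tcp_rot: [0.0, 0.923, 0.384, -0.0]
force: [0.6, 1.6, 0.9]
grip_width: 0.0474
gripper_force: 30.0
```

Call:
arm_command --translation '[[0,0,0.3],[0,0,0.7],[0,0,1],[0,0,1]]' --angular '[[0,0,0],[0,0,0],[0,0,0],[0,0,0]]' --gripper '[-1,-1,-1,-1]'

```text
time_s: 17.38
ee_pos: [0.4535, -0.1331, 0.2056]
tcp_rot: [0.002, 0.923, 0.384, 0.002]
force: [-0.5, 1.0, -1.2]
grip_width: 0.0473
gripper_force: 30.0
```

Call:
arm_command --translation '[[0.4,0.1,0.1],[0.8,0.27,0.1],[1,0.27,0.1],[1,0.27,0.1],[1,0.27,0.1]]' --angular '[[0,0,0],[0,0,0],[0,0,0],[0,0,0],[0,0,0]]' --gripper '[-1,-1,-1,-1,-1]'

```text
time_s: 18.0
ee_pos: [0.5507, -0.1058, 0.2121]
tcp_rot: [-0.001, 0.923, 0.384, -0.001]
force: [0.1, -0.3, -1.2]
grip_width: 0.0478
gripper_force: 30.0
```

Call:
arm_command --translation '[[0,0,-0.4],[0,0,-0.8],[0,0,-0.99],[0,0,-0.99]]' --angular '[[0,0,0],[0,0,0],[0,0,0],[0,0,0]]' --gripper '[-1,-1,-1,-1]'

```text
time_s: 18.5
ee_pos: [0.5507, -0.1059, 0.1136]
tcp_rot: [-0.001, 0.923, 0.384, -0.001]
force: [0.6, 0.5, -0.4]
grip_width: 0.0475
gripper_force: 30.0
```

Call:
arm_command --translation '[[0,0,-0.03],[0,0,-0.03],[0,0,-0.03],[0,0,-0.03],[0,0,-0.03],[0,0,-0.03]]' --angular '[[0,0,0],[0,0,0],[0,0,0],[0,0,0],[0,0,0],[0,0,0]]' --gripper '[-1,-1,0.7,0.7,0.7,0.7]'

```text
time_s: 19.25
ee_pos: [0.5521, -0.1057, 0.1117]
tcp_rot: [0.0, 0.923, 0.384, 0.0]
force: [-0.2, -0.7, -0.0]
grip_width: 0.0725
gripper_force: 0.0
```

Call:
arm_command --translation '[[0,0,0.4],[0,0,0.9],[0,0,1],[0,0,1]]' --angular '[[0,0,0],[0,0,0],[0,0,0],[0,0,0]]' --gripper '[0.7,0.7,0.7,0.7]'

```text
time_s: 19.75
ee_pos: [0.5523, -0.1058, 0.212]
tcp_rot: [0.0, 0.923, 0.384, 0.0]
force: [-0.8, -0.4, 0.1]
grip_width: 0.0743
gripper_force: 0.0
```

Call:
arm_command --translation '[[-0.2,-0.5,0],[-0.4,-1,0],[-0.4,-1,0]]' --angular '[[0,0,0],[0,0,0],[0,0,0]]' --gripper '[1,1,1]'

```text
time_s: 20.12
ee_pos: [0.5085, -0.2111, 0.2091]
tcp_rot: [-0.001, 0.925, 0.38, -0.002]
force: [-0.3, 0.9, -0.5]
grip_width: 0.0862
gripper_force: 0.0
```

Call:
arm_command --translation '[[-0.2,-0.5,0],[-0.4,-1,0],[-0.4,-1,0]]' --angular '[[0,0,0],[0,0,0],[0,0,0]]' --gripper '[1,1,1]'

```text
time_s: 20.5
ee_pos: [0.4688, -0.3099, 0.2094]
tcp_rot: [-0.001, 0.925, 0.38, -0.002]
force: [0.1, 1.0, -0.3]
grip_width: 0.0872
gripper_force: 0.0
```

Call:
arm_command --translation '[[-0.2,-0.5,0],[-0.4,-1,0],[-0.4,-1,0],[-0.4,-1,0],[-0.4,-1,0]]' --angular '[[0,0,0],[0,0,0],[0,0,0],[0,0,0],[0,0,0]]' --gripper '[1,1,1,1,1]'

```text
time_s: 21.12
ee_pos: [0.4335, -0.4033, 0.2111]
tcp_rot: [-0.001, 0.923, 0.386, 0.0]
force: [0.5, 0.2, -0.3]
grip_width: 0.087
gripper_force: 0.0
```

```bash
python3 chk.py; python3 -c "
from h import *
c=snap('scene','s7');a=c['pixels'].astype(int)-cv2.imread('pics/s3.png').astype(int)
o=np.round(w2px(c,(.432,-.406,.06))).astype(int);print(o,abs(a[o[1]-10:o[1]+10,o[0]-8:o[0]+8]).mean())"
```

```text
b1 1.0 shift px 0 0 pos [ 0.4475 -0.0075]
b1 0.613 shift px -39 19 pos [ 0.5538 -0.1047]
b2 0.678 shift px 5 20 pos [ 0.5479 -0.1045]
b2 0.528 shift px -16 12 pos [ 0.518  -0.1681]
b3 0.906 shift px 0 0 pos [ 0.646 -0.112]
b3 0.695 shift px 3 12 pos [ 0.6896 -0.0972]
[ 0.4333807  -0.40361398  0.21133119] 21.175
[152 160] 0.7229166666666667
```

Call:
arm_command --translation '[[-0.02,-0.02,-0.4],[-0.02,-0.02,-0.8],[-0.02,-0.02,-0.99],[-0.02,-0.02,-0.99]]' --angular '[[0,0,0],[0,0,0],[0,0,0],[0,0,0]]' --gripper '[1,1,1,1]'

```text
time_s: 21.72
ee_pos: [0.4298, -0.4067, 0.1116]
tcp_rot: [-0.001, 0.923, 0.384, -0.0]
force: [-0.1, -0.7, 0.2]
grip_width: 0.0868
gripper_force: 0.0
```

Call:
arm_command --translation '[[0,0,-0.3],[0,0,-0.5],[0,0,-0.5],[0,0,-0.5],[0,0,-0.5],[0,0,-0.5],[0,0,-0.5],[0,0,-0.5],[0,0,-0.5],[0,0,-0.5]]' --angular '[[0,0,0],[0,0,0],[0,0,0],[0,0,0],[0,0,0],[0,0,0],[0,0,0],[0,0,0],[0,0,0],[0,0,0]]' --gripper '[1,1,1,-0.3,-0.3,-0.3,-0.3,-0.3,-0.3,-0.3]'

```text
time_s: 22.98
ee_pos: [0.43, -0.4077, 0.0626]
tcp_rot: [0.0, 0.923, 0.384, -0.0]
force: [0.9, 1.2, -0.5]
grip_width: 0.032
gripper_force: 0.0
```

Same start pose as before, so the same stroke follows: out to the stop, hold, and back.

Call:
arm_command --translation '[[-0.07,0.07,0],[-0.13,0.15,0],[-0.18,0.24,0],[-0.22,0.33,0],[-0.25,0.43,0],[-0.28,0.52,0],[-0.29,0.62,0],[-0.29,0.72,0],[-0.29,0.82,0],[-0.27,0.92,0],[-0.26,0.96,0],[-0.25,1.0,0],[-0.25,1.0,0],[-0.25,1.0,0],[-0.25,1.0,0]]' --angular '[[0,0,-0.064],[0,0,-0.127],[0,0,-0.191],[0,0,-0.255],[0,0,-0.318],[0,0,-0.382],[0,0,-0.446],[0,0,-0.509],[0,0,-0.573],[0,0,-0.637],[0,0,-0.662],[0,0,-0.687],[0,0,-0.687],[0,0,-0.687],[0,0,-0.687]]' --gripper '[-0.3,-0.3,-0.3,-0.3,-0.3,-0.3,-0.3,-0.3,-0.3,-0.3,-0.3,-0.3,-0.3,-0.3,-0.3]'

```text
time_s: 24.85
ee_pos: [0.4025, -0.3132, 0.0626]
tcp_rot: [0.004, 0.989, -0.147, -0.0]
force: [-4.7, -12.1, -2.6]
grip_width: 0.0305
gripper_force: 6.2
```

Call:
arm_command --translation '[[-0.02,-0.08,0],[-0.04,-0.18,0],[-0.04,-0.28,0],[-0.04,-0.38,0],[-0.03,-0.48,0],[0,-0.57,0],[0.03,-0.67,0],[0.07,-0.76,0],[0.12,-0.85,0],[0.18,-0.93,0],[0.25,-1.0,0],[0.25,-1.0,0],[0.25,-1.0,0]]' --angular '[[0,0,0.05],[0,0,0.114],[0,0,0.178],[0,0,0.241],[0,0,0.305],[0,0,0.369],[0,0,0.432],[0,0,0.496],[0,0,0.56],[0,0,0.623],[0,0,0.687],[0,0,0.687],[0,0,0.687]]' --gripper '[-0.3,-0.3,-0.3,-0.3,-0.3,-0.3,-0.3,-0.3,-0.3,-0.3,0.3,0.6,1]'

```text
time_s: 26.48
ee_pos: [0.4297, -0.4073, 0.0624]
tcp_rot: [-0.0, 0.924, 0.383, -0.0]
force: [0.1, -0.3, 1.1]
grip_width: 0.0529
gripper_force: 0.0
```

Call:
arm_command --translation '[[0,0,0.1],[0,0,0.5],[0,0,1],[0,0,1]]' --angular '[[0,0,0],[0,0,0],[0,0,0],[0,0,0]]' --gripper '[1,1,1,1]'

```text
time_s: 26.98
ee_pos: [0.4325, -0.4096, 0.1684]
tcp_rot: [0.005, 0.923, 0.384, 0.002]
force: [0.4, -0.7, -0.1]
grip_width: 0.0853
gripper_force: 0.0
```

Call:
arm_command --translation '[[0,0.2,0.3],[0.07,0.5,0.4],[0.07,1,0.4],[0.07,1,0.4]]' --angular '[[0,0,0],[0,0,0],[0,0,0],[0,0,0]]' --gripper '[1,1,1,1]'

```text
time_s: 27.48
ee_pos: [0.4378, -0.3031, 0.2026]
tcp_rot: [-0.001, 0.922, 0.387, 0.0]
force: [0.4, -0.1, -0.6]
grip_width: 0.0869
gripper_force: 0.0
```

Call:
arm_command --translation '[[0.07,0.5,0],[0.07,1,0],[0.07,1,0]]' --angular '[[0,0,0],[0,0,0],[0,0,0]]' --gripper '[1,1,1]'

```text
time_s: 27.85
ee_pos: [0.4444, -0.2042, 0.2025]
tcp_rot: [-0.0, 0.922, 0.387, -0.0]
force: [0.5, -0.5, 0.1]
grip_width: 0.087
gripper_force: 0.0
```

Call:
arm_command --translation '[[0.02,0.5,0],[0.02,1,0],[0.02,1,0],[0.02,1,0],[0.02,1,0]]' --angular '[[0,0,0],[0,0,0],[0,0,0],[0,0,0],[0,0,0]]' --gripper '[1,1,1,1,1]'

```text
time_s: 28.48
ee_pos: [0.4459, -0.1097, 0.2024]
tcp_rot: [-0.0, 0.924, 0.382, -0.0]
force: [0.7, -1.0, 0.4]
grip_width: 0.0869
gripper_force: 0.0
```

```bash
python3 chk.py
```

```text
b1 1.0 shift px 0 0 pos [ 0.4475 -0.0075]
b1 0.612 shift px -39 19 pos [ 0.5538 -0.1047]
b2 0.678 shift px 5 20 pos [ 0.5479 -0.1045]
b2 0.643 shift px -19 -31 pos [ 0.2737 -0.2273]
b3 0.905 shift px 0 0 pos [ 0.646 -0.112]
b3 0.695 shift px 3 12 pos [ 0.6896 -0.0972]
[ 0.44588317 -0.10943162  0.20240926] 28.525
```

Call:
arm_command --translation '[[0.01,0.5,0],[0.01,1,0],[0.01,1,-0.2],[0.01,1,-0.7],[0.01,1,-0.99],[0.01,1,-0.99],[0.01,1,-0.99],[0.01,1,-0.99],[0.01,1,-0.99],[0.01,1,-0.99],[0.01,1,-0.99],[0.01,1,-0.99]]' --angular '[[0,0,0],[0,0,0],[0,0,0],[0,0,0],[0,0,0],[0,0,0],[0,0,0],[0,0,0],[0,0,0],[0,0,0],[0,0,0],[0,0,0]]' --gripper '[1,1,1,1,1,1,1,-1,-1,-1,-1,-1]'

```text
time_s: 30.02
ee_pos: [0.447, -0.0077, 0.1036]
tcp_rot: [0.0, 0.923, 0.384, -0.0]
force: [-0.7, -0.5, 0.4]
grip_width: 0.0475
gripper_force: 30.0
```

Call:
arm_command --translation '[[0,0,0.3],[0,0,0.7],[0,0,1],[0,0,1]]' --angular '[[0,0,0],[0,0,0],[0,0,0],[0,0,0]]' --gripper '[-1,-1,-1,-1]'

```text
time_s: 30.52
ee_pos: [0.4485, -0.0077, 0.2056]
tcp_rot: [0.001, 0.923, 0.384, 0.002]
force: [1.2, 1.1, -1.4]
grip_width: 0.0476
gripper_force: 30.0
```

Call:
arm_command --translation '[[0.4,0,0.1],[0.8,-0.03,0.1],[1,-0.05,0.1],[1,-0.05,0.1]]' --angular '[[0,0,0],[0,0,0],[0,0,0],[0,0,0]]' --gripper '[-1,-1,-1,-1]'

```text
time_s: 31.02
ee_pos: [0.5469, -0.0126, 0.2114]
tcp_rot: [-0.001, 0.923, 0.384, -0.001]
force: [-0.7, 0.3, -1.6]
grip_width: 0.0476
gripper_force: 30.0
```

Call:
arm_command --translation '[[0.12,0,0],[0.12,0,-0.3],[0.12,0,-0.7],[0.12,0,-0.99],[0.12,0,-0.99],[0.12,0,-0.99]]' --angular '[[0,0,0],[0,0,0],[0,0,0],[0,0,0],[0,0,0],[0,0,0]]' --gripper '[-1,-1,-1,-1,-1,-1]'

```text
time_s: 31.78
ee_pos: [0.5598, -0.0126, 0.1159]
tcp_rot: [0.001, 0.923, 0.384, 0.001]
force: [-0.5, -0.9, -0.7]
grip_width: 0.0471
gripper_force: 30.0
```

Call:
arm_command --translation '[[0,0,-0.03],[0,0,-0.03],[0,0,-0.03],[0,0,-0.03],[0,0,-0.03],[0,0,-0.03]]' --angular '[[0,0,0],[0,0,0],[0,0,0],[0,0,0],[0,0,0],[0,0,0]]' --gripper '[-1,-1,0.7,0.7,0.7,0.7]'

```text
time_s: 32.52
ee_pos: [0.5591, -0.0127, 0.1117]
tcp_rot: [0.0, 0.923, 0.384, 0.0]
force: [-0.1, 0.4, 0.6]
grip_width: 0.0726
gripper_force: 0.0
```

Call:
arm_command --translation '[[0,0,0.4],[0,0,0.9],[0,0,1],[0,0,1]]' --angular '[[0,0,0],[0,0,0],[0,0,0],[0,0,0]]' --gripper '[0.7,0.7,0.7,0.7]'

```text
time_s: 33.02
ee_pos: [0.5593, -0.0128, 0.212]
tcp_rot: [0.0, 0.923, 0.384, 0.0]
force: [0.3, -1.0, -0.1]
grip_width: 0.0742
gripper_force: 0.0
```

Call:
arm_command --translation '[[-0.16,-0.5,0],[-0.32,-0.98,0],[-0.32,-0.98,0]]' --angular '[[0,0,0],[0,0,0],[0,0,0]]' --gripper '[1,1,1]'

```text
time_s: 33.4
ee_pos: [0.5244, -0.1161, 0.2092]
tcp_rot: [-0.0, 0.925, 0.38, -0.002]
force: [0.6, -0.7, 0.7]
grip_width: 0.0862
gripper_force: 0.0
```

Call:
arm_command --translation '[[-0.16,-0.5,0],[-0.32,-0.98,0],[-0.32,-0.98,0]]' --angular '[[0,0,0],[0,0,0],[0,0,0]]' --gripper '[1,1,1]'

```text
time_s: 33.78
ee_pos: [0.4926, -0.2128, 0.2096]
tcp_rot: [-0.001, 0.925, 0.38, -0.002]
force: [-0.1, 1.4, -0.4]
grip_width: 0.0871
gripper_force: 0.0
```

Call:
arm_command --translation '[[-0.16,-0.5,0],[-0.32,-0.98,0],[-0.32,-0.98,0]]' --angular '[[0,0,0],[0,0,0],[0,0,0]]' --gripper '[1,1,1]'

```text
time_s: 34.15
ee_pos: [0.4608, -0.3099, 0.2098]
tcp_rot: [-0.001, 0.925, 0.381, -0.001]
force: [0.4, 0.7, 0.4]
grip_width: 0.0872
gripper_force: 0.0
```

Call:
arm_command --translation '[[-0.16,-0.5,0],[-0.33,-0.99,0],[-0.33,-0.99,0],[-0.33,-0.99,0],[-0.33,-0.99,0],[-0.33,-0.99,0]]' --angular '[[0,0,0],[0,0,0],[0,0,0],[0,0,0],[0,0,0],[0,0,0]]' --gripper '[1,1,1,1,1,1]'

```text
time_s: 34.9
ee_pos: [0.431, -0.4042, 0.2117]
tcp_rot: [-0.0, 0.923, 0.385, 0.0]
force: [-0.1, -0.3, 0.6]
grip_width: 0.0874
gripper_force: 0.0
```

```bash
python3 chk.py; python3 -c "
from h import *
c=snap('scene','s8');a=c['pixels'].astype(int)-cv2.imread('pics/s3.png').astype(int)
o=np.round(w2px(c,(.432,-.406,.06))).astype(int);print(o,abs(a[o[1]-10:o[1]+10,o[0]-8:o[0]+8]).mean())
cv2.imwrite('pics/s8c.png',cv2.resize(c['pixels'][100:250,110:310],(800,600)))"
```

```text
b1 0.639 shift px -4 39 pos [ 0.6261 -0.0049]
b1 0.604 shift px -4 23 pos [ 0.5594 -0.0102]
b2 0.528 shift px -16 12 pos [ 0.518  -0.1681]
b2 0.522 shift px 5 20 pos [ 0.5479 -0.1045]
b3 0.906 shift px 0 0 pos [ 0.646 -0.112]
b3 0.696 shift px 3 12 pos [ 0.6896 -0.0972]
[ 0.43080965 -0.40461292  0.21171026] 34.95
[152 160] 0.6791666666666667
```

View pics/s8c.png

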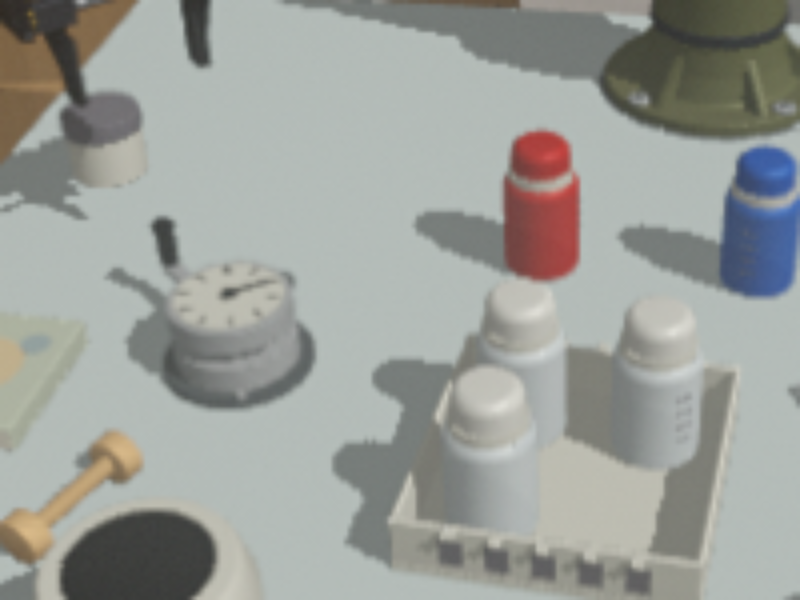

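All three bottles stand in the caddy. The pointer is at two marks and the lever is home, so the third stroke is next.

Call:
arm_command --translation '[[0,-0.02,-0.4],[0,-0.02,-0.8],[0,-0.02,-0.99],[0,-0.02,-0.99]]' --angular '[[0,0,0],[0,0,0],[0,0,0],[0,0,0]]' --gripper '[1,1,1,1]'

```text
time_s: 35.5
ee_pos: [0.4296, -0.4071, 0.1116]
tcp_rot: [-0.001, 0.923, 0.384, -0.0]
force: [0.0, -0.1, -0.4]
grip_width: 0.0869
gripper_force: 0.0
```

Call:
arm_command --translation '[[0,0,-0.3],[0,0,-0.5],[0,0,-0.5],[0,0,-0.5],[0,0,-0.5],[0,0,-0.5],[0,0,-0.5],[0,0,-0.5],[0,0,-0.5],[0,0,-0.5]]' --angular '[[0,0,0],[0,0,0],[0,0,0],[0,0,0],[0,0,0],[0,0,0],[0,0,0],[0,0,0],[0,0,0],[0,0,0]]' --gripper '[1,1,1,-0.3,-0.3,-0.3,-0.3,-0.3,-0.3,-0.3]'

```text
time_s: 36.75
ee_pos: [0.43, -0.4077, 0.0626]
tcp_rot: [0.0, 0.923, 0.384, -0.0]
force: [0.5, 0.2, 0.2]
grip_width: 0.0321
gripper_force: 0.0
```

Call:
arm_command --translation '[[-0.07,0.07,0],[-0.13,0.15,0],[-0.18,0.24,0],[-0.22,0.33,0],[-0.25,0.43,0],[-0.28,0.52,0],[-0.29,0.62,0],[-0.29,0.72,0],[-0.29,0.82,0],[-0.27,0.92,0],[-0.26,0.96,0],[-0.25,1.0,0],[-0.25,1.0,0],[-0.25,1.0,0],[-0.25,1.0,0]]' --angular '[[0,0,-0.064],[0,0,-0.127],[0,0,-0.191],[0,0,-0.255],[0,0,-0.318],[0,0,-0.382],[0,0,-0.446],[0,0,-0.509],[0,0,-0.573],[0,0,-0.637],[0,0,-0.662],[0,0,-0.687],[0,0,-0.687],[0,0,-0.687],[0,0,-0.687]]' --gripper '[-0.3,-0.3,-0.3,-0.3,-0.3,-0.3,-0.3,-0.3,-0.3,-0.3,-0.3,-0.3,-0.3,-0.3,-0.3]'

```text
time_s: 38.62
ee_pos: [0.4024, -0.3133, 0.0626]
tcp_rot: [0.004, 0.989, -0.147, -0.0]
force: [-4.9, -12.6, -3.8]
grip_width: 0.0307
gripper_force: 6.1
```

Call:
arm_command --translation '[[-0.02,-0.08,0],[-0.04,-0.18,0],[-0.04,-0.28,0],[-0.04,-0.38,0],[-0.03,-0.48,0],[0,-0.57,0],[0.03,-0.67,0],[0.07,-0.76,0],[0.12,-0.85,0],[0.18,-0.93,0],[0.25,-1.0,0],[0.25,-1.0,0],[0.25,-1.0,0]]' --angular '[[0,0,0.05],[0,0,0.114],[0,0,0.178],[0,0,0.241],[0,0,0.305],[0,0,0.369],[0,0,0.432],[0,0,0.496],[0,0,0.56],[0,0,0.623],[0,0,0.687],[0,0,0.687],[0,0,0.687]]' --gripper '[-0.3,-0.3,-0.3,-0.3,-0.3,-0.3,-0.3,-0.3,-0.3,-0.3,0.3,0.6,1]'

```text
time_s: 40.25
ee_pos: [0.4297, -0.4073, 0.0624]
tcp_rot: [-0.0, 0.924, 0.383, -0.0]
force: [0.5, 0.1, -0.8]
grip_width: 0.0527
gripper_force: 0.0
```

Call:
arm_command --translation '[[0,0,0.1],[0,0,0.5],[0,0,1],[0,0,1]]' --angular '[[0,0,0],[0,0,0],[0,0,0],[0,0,0]]' --gripper '[1,1,1,1]'

```text
time_s: 40.75
ee_pos: [0.4325, -0.4095, 0.1684]
tcp_rot: [0.005, 0.923, 0.384, 0.002]
force: [0.3, 0.4, -0.1]
grip_width: 0.0857
gripper_force: 0.0
```

Call:
arm_command --translation '[[0,0.2,0.3],[0.07,0.5,0.4],[0.07,1,0.4],[0.07,1,0.4]]' --angular '[[0,0,0],[0,0,0.08],[0,0,0.15],[0,0,0.15]]' --gripper '[1,1,1,1]'

```text
time_s: 41.25
ee_pos: [0.4378, -0.3031, 0.2027]
tcp_rot: [-0.0, 0.87, 0.493, 0.0]
force: [-0.0, -0.8, -0.2]
grip_width: 0.087
gripper_force: 0.0
```

Call:
arm_command --translation '[[0,0.5,0],[0,1,0],[0,1,0]]' --angular '[[0,0,0.07],[0,0,0.15],[0,0,0.15]]' --gripper '[0,0,0]'

```text
time_s: 41.62
ee_pos: [0.4372, -0.2044, 0.2025]
tcp_rot: [-0.0, 0.807, 0.591, -0.0]
force: [1.2, -1.2, -0.2]
grip_width: 0.065
gripper_force: 0.0
```

Call:
arm_command --translation '[[0,0.5,0],[0,1,0],[0,1,0]]' --angular '[[0,0,0.07],[0,0,0.15],[0,0,0.15]]' --gripper '[0,0,0]'

```text
time_s: 42.0
ee_pos: [0.4373, -0.1054, 0.2027]
tcp_rot: [0.0, 0.732, 0.681, -0.0]
force: [-0.0, -1.1, 0.7]
grip_width: 0.0444
gripper_force: 0.0
```

Call:
arm_command --translation '[[0,0.5,0],[0,1,0],[0,1,0]]' --angular '[[0,0,0.07],[0,0,0.15],[0,0,0.15]]' --gripper '[0,0,0]'

```text
time_s: 42.38
ee_pos: [0.4375, -0.0059, 0.2028]
tcp_rot: [0.0, 0.647, 0.762, 0.0]
force: [0.1, -1.2, 0.4]
grip_width: 0.0436
gripper_force: 0.0
```

Run:
```python
from h import *
c=snap('scene','s9')
o=np.round(w2px(c,(.58,.32,.05))).astype(int);print(o)
x,y=o[0]-80,o[1]-60;print(x,y)
cv2.imwrite('pics/s9c.png',cv2.resize(c['pixels'][y:y+120,x:x+150],(750,600),interpolation=cv2.INTER_CUBIC))
s=bot.read_state();print(s['ee_pos'],s['tcp_rot'],s['joint_pos'],s['time_s'])
```

```text
[399 214]
319 154
[ 0.43740364 -0.00831359  0.2027073 ] [ 4.83239471e-04  6.48704251e-01  7.61040425e-01 -1.79891172e-04] [ 0.71475538 -0.11407272 -0.70035608  1.97133142 -0.07624026  1.25797347
  0.20011158] 42.425
```

View pics/s9c.png

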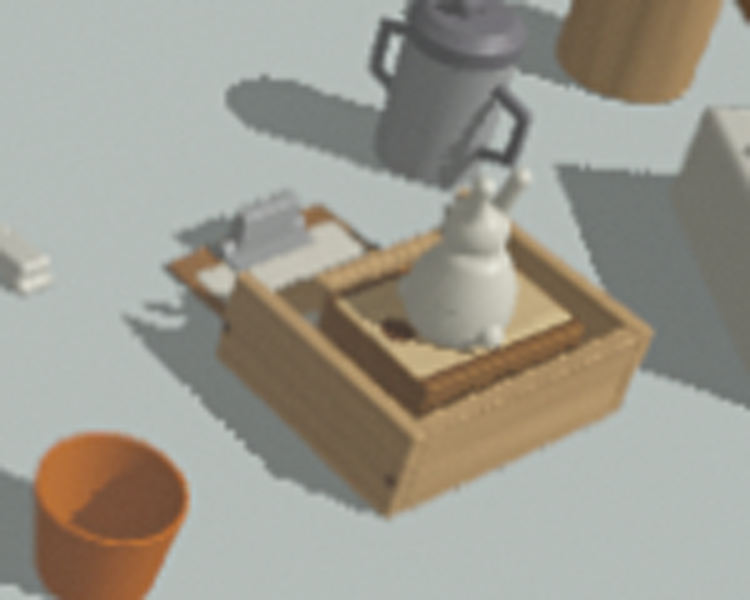

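The scene crop shows the clip's top edge around (265,203) with the rabbit upright on the box, its base around (460,325). The sippy cup is well behind.

Run:
```python
from m import *
c2=snap('scene'); g=lambda U,V:((U+.5)/5-.5+319,(V+.5)/5-.5+154)
print('clip top sc',px2w(c2,*g(265,203),.035)[:2],'end corners',px2w(c2,*g(318,206),.005)[:2],px2w(c2,*g(168,266),.005)[:2])
r=px2w(c2,*g(460,318),.055)[:2];print('rabbit base sc',r)
print('rab top',B(225,228,.055),'clip top',B(365,403,.035),B(352,418,.035),'sippy',px2w(c2,*g(430,165),0)[:2])
u=np.array([.825,.567]);v=np.array([-.567,.825]);k=np.array([.487,.2615])
for q in (r,B(225,228,.055),B(150,155,.155)): print((q-k)@u,(q-k)@v)
for d in(0,.06,.1,.128): print(k-d*u,np.hypot(*(k-d*u)))
```

```text
clip top sc [0.48531943 0.26279293] end corners [0.44512836 0.30520961] [0.51281776 0.20997689]
rabbit base sc [0.59594415 0.34698087]
rab top [0.58240533 0.33944565] clip top [0.48790856 0.25928102] [0.47935631 0.26595059] sippy [0.38750469 0.38437919]
0.13834657449825272 0.008750389475315833
0.12290458015275355 0.01021034430156137
0.13445304405290248 0.0026409360601105172
[0.487  0.2615] 0.5527669038573131
[0.4375  0.22748] 0.4931058713907187
[0.4045 0.2048] 0.45339087992592
[0.3814   0.188924] 0.4256268762378616
```

I'll grip across the clip's 44 mm width, so the gripper body stays clear of the rabbit.

Call:
arm_command --translation '[[0.08,0.45,0],[0.16,0.9,0],[0.16,0.9,0],[0.16,0.9,0]]' --angular '[[0,0,-0.08],[0,0,-0.16],[0,0,-0.24],[0,0,-0.24]]' --gripper '[1,1,1,1]'

```text
time_s: 43.02
ee_pos: [0.4535, 0.0804, 0.2024]
tcp_rot: [-0.0, 0.78, 0.625, -0.0]
force: [-0.5, -0.6, -0.1]
grip_width: 0.0755
gripper_force: 0.0
```

Call:
arm_command --translation '[[0.08,0.45,0],[0.16,0.9,0],[0.16,0.9,0],[0.16,0.9,0]]' --angular '[[0,0,-0.08],[0,0,-0.16],[0,0,-0.24],[0,0,-0.24]]' --gripper '[1,1,1,1]'

```text
time_s: 43.52
ee_pos: [0.4696, 0.1706, 0.2022]
tcp_rot: [0.0, 0.883, 0.469, -0.0]
force: [0.2, -0.7, -0.1]
grip_width: 0.0869
gripper_force: 0.0
```

Call:
arm_command --translation '[[0.08,0.45,0],[0.17,0.9,0],[0.17,0.9,0],[0.17,0.9,0],[0.17,0.9,0],[0.17,0.9,0]]' --angular '[[0,0,-0.08],[0,0,-0.16],[0,0,-0.24],[0,0,-0.24],[0,0,-0.24],[0,0,-0.24]]' --gripper '[1,1,1,1,1,1]'

```text
time_s: 44.28
ee_pos: [0.4865, 0.261, 0.2026]
tcp_rot: [0.0, 0.955, 0.295, 0.0]
force: [1.3, 0.5, -0.3]
grip_width: 0.0872
gripper_force: 0.0
```

Run:
```python
from h import *
s=bot.read_state();print(s['ee_pos'],s['tcp_rot'],s['joint_pos'],s['time_s'])
q=s['tcp_rot'];print(np.degrees(2*np.arctan2(q[2],q[1]))-90)
```

```text
[0.48649546 0.26098854 0.20261268] [4.81629833e-04 9.55435958e-01 2.95198053e-01 8.80617677e-05] [ 0.30822051  0.24878042 -0.96861793  1.71741389  0.21393925  1.28767077
 -1.6778445 ] 44.275
-55.661168016598936
```

Call:
arm_command --translation '[[0,0,-0.4],[0,0,-0.8],[0,0,-1],[0,0,-1]]' --angular '[[0,0,0],[0,0,0],[0,0,0],[0,0,0]]' --gripper '[1,1,1,1]'

```text
time_s: 44.78
ee_pos: [0.4855, 0.2616, 0.1017]
tcp_rot: [0.0, 0.955, 0.295, -0.001]
force: [-0.4, 0.7, 1.2]
grip_width: 0.087
gripper_force: 0.0
```

Call:
arm_command --translation '[[0,0,-0.2],[0,0,-0.4],[0,0,-0.6],[0,0,-0.69],[0,0,-0.69],[0,0,-0.69]]' --angular '[[0,0,0],[0,0,0],[0,0,0],[0,0,0],[0,0,0],[0,0,0]]' --gripper '[1,1,1,1,1,1]'

```text
time_s: 45.52
ee_pos: [0.4865, 0.2627, 0.0341]
tcp_rot: [-0.0, 0.955, 0.295, 0.0]
force: [-0.9, -0.4, 0.2]
grip_width: 0.0873
gripper_force: 0.0
```

Run:
```python
from h import *
c=snap('scene','s10')
cv2.imwrite('pics/s10c.png',cv2.resize(c['pixels'][144:264,309:459],(750,600),interpolation=cv2.INTER_CUBIC))
s=bot.read_state();print(s['ee_pos'],s['force'],s['joint_pos'],s['time_s'])
```

```text
[0.48654809 0.26268692 0.03424478] [-0.54873349  0.97799805  0.31286876] [ 0.19313702  0.45074664 -0.87026287  1.8808048   0.40818348  0.99684455
 -1.82620647] 45.575
```

View pics/s10c.png

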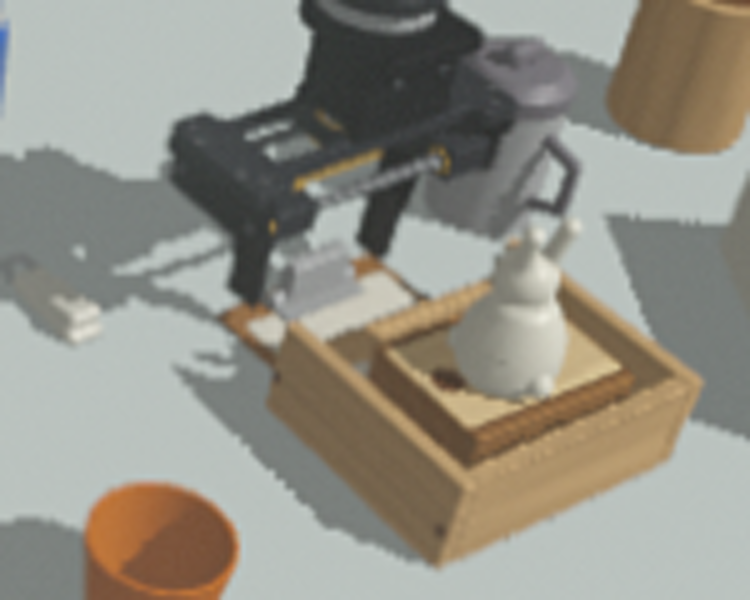

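The fingers straddle the clip (318,275), with the tips at (250,290) and (375,245). I'll close now and check the sippy clearance.

Call:
arm_command --translation '[[0,0,0],[0,0,0],[0,0,0],[0,0,0],[0,0,0],[0,0,0]]' --angular '[[0,0,0],[0,0,0],[0,0,0],[0,0,0],[0,0,0],[0,0,0]]' --gripper '[-1,-1,-1,-1,-1,-1]'

```text
time_s: 46.32
ee_pos: [0.4857, 0.2626, 0.0336]
tcp_rot: [-0.0, 0.955, 0.296, -0.0]
force: [-1.2, 1.1, 0.8]
grip_width: 0.0436
gripper_force: 30.0
```

Run:
```python
from h import *
c=snap('top'); g=lambda U,V:((U+.5)/1.5625-.5,(V+.5)/1.5625-.5)
u=np.array([.825,.567]);v=np.array([-.567,.825]);k=np.array([.4865,.2627])
for n,q,z in(('lid',(125,387),.115),('h1',(120,362),.08),('h2',(153,413),.08),('mug',(20,460),.1)):
    p=px2w(c,*g(*q),z)[:2];print(n,p,(p-k)@u,(p-k)@v)
s=bot.read_state();print(s['ee_pos'],s['grip_width'],s['force'])
```

```text
lid [0.37902211 0.37383132] -0.025657801461795332 0.1526233049177548
h1 [0.42192817 0.40379603] 0.026729687403586812 0.15301645175631623
h2 [0.33824123 0.33884438] -0.07913961827849714 0.14688183746208747
mug [0.25740058 0.54532456] -0.028758902365028732 0.363064631471893
[0.48570236 0.26262245 0.03359196] 0.04402229367635125 [-1.77325818  0.72028301  1.40498486]
```

Call:
arm_command --translation '[[-0.037,-0.026,0],[-0.074,-0.051,0],[-0.111,-0.077,0],[-0.149,-0.102,0],[-0.186,-0.128,0],[-0.223,-0.153,0],[-0.26,-0.179,0],[-0.297,-0.204,0],[-0.334,-0.23,0],[-0.371,-0.255,0],[-0.408,-0.281,0],[-0.446,-0.306,0],[-0.483,-0.332,0],[-0.52,-0.357,0],[-0.557,-0.383,0],[-0.594,-0.408,0],[-0.594,-0.408,0]]' --angular '[[0,0,0],[0,0,0],[0,0,0],[0,0,0],[0,0,0],[0,0,0],[0,0,0],[0,0,0],[0,0,0],[0,0,0],[0,0,0],[0,0,0],[0,0,0],[0,0,0],[0,0,0],[0,0,0],[0,0,0]]' --gripper '[-1,-1,-1,-1,-1,-1,-1,-1,-1,-1,-1,-1,-1,-1,-1,-1,-1]'

```text
time_s: 48.5
ee_pos: [0.4259, 0.2209, 0.0335]
tcp_rot: [0.001, 0.955, 0.295, -0.001]
force: [0.2, 0.5, 1.2]
grip_width: 0.0434
gripper_force: 30.0
```

Run:
```python
from h import *
s=bot.read_state();print(s['ee_pos'],s['grip_width'],s['force'],s['joint_pos'])
c=snap('scene','s11');a=cv2.absdiff(c['pixels'],cv2.imread('pics/s10.png')).sum(2)
for n,p in dict(rabbithead=(.60,.345,.13),organiser=(.64,.37,.06),sippy=(.379,.374,.1)).items():
    o=np.round(w2px(c,p)).astype(int);print(n,o,a[o[1]-8:o[1]+8,o[0]-8:o[0]+8].mean())
cv2.imwrite('pics/s11c.png',cv2.resize(c['pixels'][134:254,289:439],(750,600),interpolation=cv2.INTER_CUBIC))
```

```text
[0.4258648  0.22086033 0.03354647] 0.04337252238014715 [0.21594592 0.46305185 1.19435568] [ 0.32275799  0.30027466 -0.93807421  2.04994829  0.30170721  0.93462848
 -1.74797776]
rabbithead [418 196] 103.77734375
organiser [424 228] 41.2890625
sippy [409 158] 41.98828125
```

View pics/s11c.png

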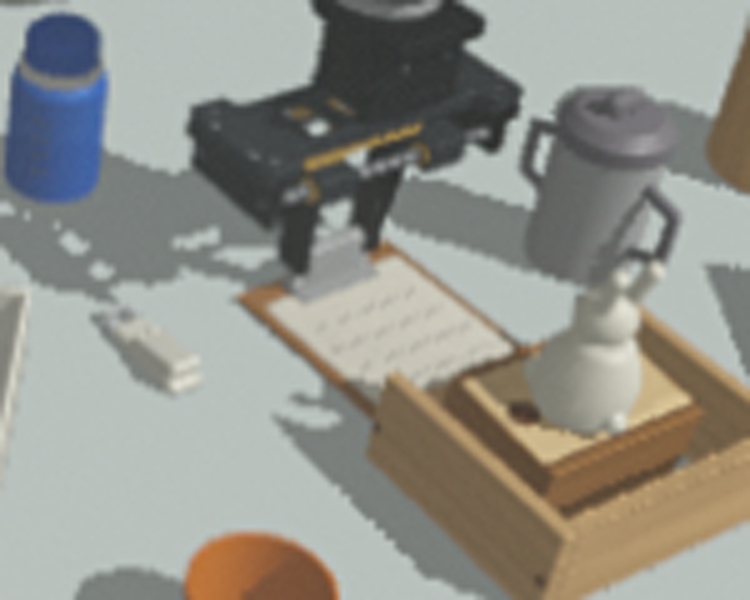

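The board is drawing out cleanly. The box has slid to the rail, the rabbit is upright at (590,370) and the sippy cup is untouched. I'll carry on pulling.

Call:
arm_command --translation '[[-0.037,-0.026,0],[-0.074,-0.051,0],[-0.111,-0.077,0],[-0.149,-0.102,0],[-0.186,-0.128,0],[-0.223,-0.153,0],[-0.26,-0.179,0],[-0.297,-0.204,0],[-0.334,-0.23,0],[-0.371,-0.255,0],[-0.408,-0.281,0],[-0.446,-0.306,0],[-0.483,-0.332,0],[-0.483,-0.332,0],[-0.483,-0.332,0]]' --angular '[[0,0,0],[0,0,0],[0,0,0],[0,0,0],[0,0,0],[0,0,0],[0,0,0],[0,0,0],[0,0,0],[0,0,0],[0,0,0],[0,0,0],[0,0,0],[0,0,0],[0,0,0]]' --gripper '[-1,-1,-1,-1,-1,-1,-1,-1,-1,-1,-1,-1,-1,-1,-1]'

```text
time_s: 50.42
ee_pos: [0.3777, 0.1878, 0.0335]
tcp_rot: [0.0, 0.955, 0.295, -0.001]
force: [-1.6, -1.6, 5.6]
grip_width: 0.0437
gripper_force: 30.0
```

Run:
```python
from h import *
s=bot.read_state();p=s['ee_pos'];print(p,s['grip_width'],s['force'],s['joint_pos'])
d=(np.array([.4857,.2626])-p[:2])@[.825,.567];print('drawn',d)
c=snap('top');im=c['pixels'][130:250,70:190];cv2.imwrite('pics/t12.png',cv2.resize(im,(600,600),interpolation=cv2.INTER_CUBIC))
```

```text
[0.37772454 0.18776789 0.03351013] 0.043709780481129876 [-1.59641573 -1.63604008  5.59065367] [ 0.44295335  0.14549314 -0.9962774   2.17800694  0.15749546  0.89220454
 -1.61931277]
drawn 0.13150955898895997
```

Call:
arm_command --translation '[[-0.037,-0.026,0],[-0.074,-0.051,0],[-0.111,-0.077,0],[-0.124,-0.085,0],[-0.124,-0.085,0],[-0.124,-0.085,0]]' --angular '[[0,0,0],[0,0,0],[0,0,0],[0,0,0],[0,0,0],[0,0,0]]' --gripper '[-1,-1,-1,-1,-1,-1]'

```text
time_s: 51.22
ee_pos: [0.3657, 0.1794, 0.0335]
tcp_rot: [0.0, 0.955, 0.295, -0.0]
force: [-0.7, -1.1, 0.9]
grip_width: 0.0436
gripper_force: 30.0
```

Call:
arm_command --translation '[[0,0,0],[0,0,0],[0,0,0],[0,0,0],[0,0,0.2],[0,0,0.6],[0,0,1],[0,0,1],[0,0,1]]' --angular '[[0,0,0],[0,0,0],[0,0,0],[0,0,0],[0,0,0],[0,0,0],[0,0,0],[0,0,0],[0,0,0]]' --gripper '[0.3,0.6,1,1,1,1,1,1,1]'

```text
time_s: 52.35
ee_pos: [0.3656, 0.1795, 0.1331]
tcp_rot: [0.0, 0.955, 0.295, -0.0]
force: [0.6, 0.4, -0.1]
grip_width: 0.0868
gripper_force: 0.0
```

Run:
```python
from h import *
s=bot.read_state();print(s['ee_pos'],s['grip_width'],s['force'],s['time_s'])
a=snap('scene')['pixels'][80:290,100:455]; 
cv2.imwrite('pics/fin.png',cv2.resize(a,(800,473),interpolation=cv2.INTER_CUBIC))
```

```text
[0.36563337 0.17945868 0.13308572] 0.0867814849122221 [ 0.56676165  0.41485147 -0.13440592] 52.35
```

View pics/fin.png

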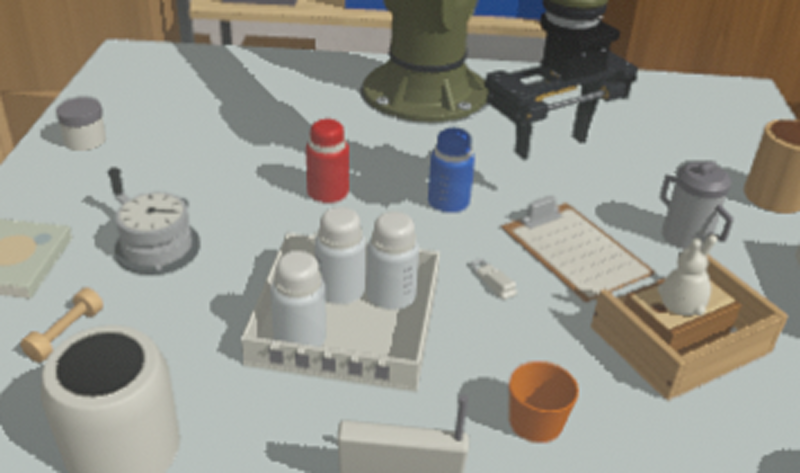

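Run:
```python
from h import *
c=snap('scene'); g=lambda U,V:((U+.5)/2.2535-.5+100,(V+.5)/2.2535-.5+80)
u=np.array([.825,.567]);o=np.array([.588,.337])
for n,q,z in(('far1',(588,297),.005),('far2',(652,273),.005),('near1',(505,226),.005),('near2',(568,206),.005),('orgL top front',(596,312),.06)):
    p=px2w(c,*g(*q),z)[:2];print(n,p,'x_org',(p-o)@u)
# image-code check: far edge along board midline in top image
t=snap('top');k=np.array([.3657,.1794])
for d in np.arange(.13,.23,.004):
    p=k+d*u+np.array([-.567,.825])*.02;x=w2px(t,(*p,0));print(round(d,3),round((p-o)@u,3),t['pixels'][int(round(x[1])),int(round(x[0]))])
print(bot.read_state()['time_s'])
```

```text
far1 [0.53061549 0.2323944 ] x_org -0.10665359440513762
far2 [0.47174626 0.32152641] x_org -0.10468285845901026
near1 [0.39306461 0.1311759 ] x_org -0.27752396093109877
near2 [0.33205781 0.22321538] x_org -0.2756681873018817
orgL top front [0.62044161 0.22289924] x_org -0.03793080647465925
0.13 -0.142 [148 163 168]
0.134 -0.138 [149 166 172]
0.138 -0.134 [148 164 171]
0.142 -0.13 [146 160 167]
0.146 -0.126 [151 165 172]
0.15 -0.122 [150 166 172]
0.154 -0.118 [151 167 172]
0.158 -0.114 [149 164 169]
0.162 -0.11 [150 164 171]
0.166 -0.106 [143 159 165]
0.17 -0.102 [141 150 151]
0.174 -0.098 [159 164 157]
0.178 -0.094 [104 106 101]
0.182 -0.09 [85 86 82]
0.186 -0.086 [84 86 82]
0.19 -0.082 [84 86 83]
0.194 -0.078 [85 87 82]
0.198 -0.074 [86 87 82]
0.202 -0.07 [88 90 83]
0.206 -0.066 [84 86 83]
0.21 -0.062 [86 87 83]
0.214 -0.058 [72 78 78]
0.218 -0.054 [45 61 78]
0.222 -0.05 [44 61 77]
0.226 -0.046 [39 62 77]
52.5
```

The board's far edge lies about 35 mm clear of the rail, the tally shows three and everything is upright, so I'm handing in.

```bash
python3 -c "
from rig import workorder
print(workorder.close_job())"
```

```text
the job is handed in; nothing more can be done
None
```

The job is handed in: all three bottles stand upright in the caddy, the tally shows three with its lever home, and the clipboard lies flat about 35 mm clear of the organiser, with the box and rabbit still standing inside.

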